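# Set the drying bench's vent pane wider on its stay

## Task

Open the blue vent pane of the draught screen wider: take the brass stay by its red handle, lift it off the pin, and drop its last hole, the red-ringed one in the grey plate nearest the handle, over the same pin so that the bar lies fully down and flat and holds the pane open when you let go. The pane is sprung shut, so keep hold of the stay until it is seated and do not let the pane swing shut; feel for the pin gently rather than forcing the bar down on it, and leave the glazed pots where they stand.

Things in the scene. Friction and masses are not known exactly. Their poses are not given: they have to be found in the camera images.
- screen: Low draught screen fixed to the bench: white sill 105 mm deep (x -85 to +20), 400 long, 45 high; grey end posts, tops at 122 mm. Origin on the bench under the middle of the line of the posts; x level through the screen to the side the pane opens to, y along the sill to the hinge post, z up. The pane's vertical hinge axis is at x 0, y +130 mm.
- pane (a joint): Opening angle of the blue framed clear pane (265 mm wide, top at 117 mm), rad: 0 shut (from the hinge along the screen's -y), growing as its free edge swings to the screen's +x; limit 1.25. About 0.23 at the start, 0.52 in the third hole, 0.72 to 0.87 in the last. A spring swings it shut if the stay is let go off the pin; it loads the pin with about 4 N along the bar.
- pivot (a point): Pivot of the stay on the pane, where the bar swivels about the vertical and pitches up about a level axis, at the height of the bar's underside (60 mm over the bench). With the pane shut it lies at x -30, y -200 mm (screen's axes) from the hinge axis, about which it turns with the pane. A stop in it holds the bar when down, level but for 1 to 2 mm of sag at the handle. Axes as for the handle.
- handle (a point): Red upright tab on the free end of the stay: 24 mm along the bar, 12 thick across it, 42 tall from the bar's top face. The point lies on its mid-plane, 30 mm above the bar's underside, 245 mm from the pivot. Axes: x along the bar from pivot to handle, y level across it, z up square to it. The stay is a flat brass bar 24 mm wide, 5 thick, about 160 g.
- hole2 (a point): Centre, at mid-thickness (62.5 mm over the bench when down), of the second of the stay's round 11 mm holes, at 100, 130 and 160 mm from the pivot in the bar, the last at about 190 mm in the slip plate. The pin stands in this one at the start; the spring makes the hole's pivot side bear on it, so the hole's centre is 1.5 mm past the pin's, towards the handle.
- hole4 (a point): Middle of a 28 by 27 mm window in the bar, 190 mm from the pivot, 2.5 mm above the bar's underside. On the bar over it a grey slip plate (36 mm square, underside 5 and top 9 mm above the bar's underside) is clamped, with the last hole, 10 mm, red-ringed. It is clamped by hand: its hole stands up to 4.5 mm off this point along x and also along y, which this point does not show.
- keeper: Dark plate, 40 mm square, on the sill at x -55, y +35 mm of the screen. Origin under its middle, 45 mm over the bench. The fixed upright steel pin stands at its middle: 8 mm thick, flat-topped, its top 75 mm over the bench. A hole in the bar must rise 15 mm to clear the pin; the slip plate beside its hole lands on the pin's top when the bar there is 10 mm above its seat.
- blue_pot: Loose blue glazed pot, 84 mm wide, 85 mm tall, standing beyond the pane. Origin under its middle.
- pink_pot: Loose pink glazed pot, 72 mm wide, 70 mm tall, standing on the robot's side of the sill. Origin under its middle.
- yellow_pot: Loose yellow glazed pot, 68 mm wide, 60 mm tall, standing beyond the hinge post. Origin under its middle.

How it is judged:
By the outcome, as a careful person would: the job done as asked, in the order asked, and still so for the second after the job is handed in, with the robot touching nothing.
It also fails if it takes over 72 s, if anything falls off the work surface, if the arm or the gripper's body presses on something with over 40 N, if the wrist force passes 120 N, or if a joint passes its speed limit or range.

## Robot

A 6-joint arm with a two-finger parallel gripper is mounted at the origin on the work surface. World frame = base frame: x ahead of the robot, y to its left, z up, the work surface at z = 0. Lengths are in m, angles in rad, forces in N, time in s.
With the tool pointing down it reaches from about 0.225 to 0.875 m from the base axis. Payload 3.4 kg.
Tool frame: the origin (TCP) lies at the very end of the fingers, on their centre line; the grasp point (between the pads) lies 19 mm behind it (grip_depth is the distance from the TCP to the grasp point, in m); x points along the fingers, z is the direction in which the jaws open and shut, and the axes are right-handed (so a half turn about x gives the same grasp; the last joint's range is limited). The gripper opens to 85 mm and grips with 20 to 120 N. Pads are 22 mm wide; open, the fingers measure 114 mm over their backs; the gripper's body (76 mm by 85 mm) begins 54 mm behind the grasp point. The pads swing forward as they close: fully open they stand 13 mm farther back than shut.
Start: joints at [-1.368, 0.276, 1.505, -0, 1.361, -0.121], TCP at [0.183, -0.545, 0.231] pointing down, gripper open.
Joint ranges: [-2.89, 2.89], [-0.75, 2.08], [0.22, 2.7], [-1.18, 4.32], [0.11, 2.71], [-2.7, 2.7]. Speed limits (rad/s): [2.57, 2.57, 3.14, 3.14, 3.14, 3.14].

## Interface

Orientations are given as a unit quaternion [w, x, y, z].
In Python, from rig import get_state, get_image, sign_off, grip_depth gives the robot as it stands. The module is installed in compiled form; this text tells all that it offers.
- The arm moves only by the tool arm_command, never from a script. Its argument "series" is a list of rows, each an object with "dp": the shift along the tool's x, y, z scaled (see below), a list of three; "angular": the turn, a rotation vector about the tool's x, y, z scaled (see below), a list of three; "gripper": the finger opening in mm, from 0 to 85.4. A call has exactly 8 rows; each row shifts and turns the pose as measured when the row begins, along the tool's axes as they then stand; what a row does not reach is not made up. The controller multiplies each number of a shift by 0.12 m and each number of a turn by 90 degrees. A row lasts 1/8 s, in which the tool goes at most 62.5 mm and 10.7 degrees, less where a joint would pass 70% of its speed; a pose out of reach is approached as far as the arm can. A call with a number of a shift or a turn outside -1 to 1 is refused whole. A call with a gripper value outside its range is refused whole. The fingers move at their own pace and stop on an object; "grip_force" is the grip in N (left out, the last holds). Time passes only in rows, so rows that do not move let the fingers close, or fill a call up. It gives the time, the measured TCP pose, the force and the opening at its end, in the units of the state.
- get_state(): the state, without advancing time (a new reading comes with each control period).
- get_image(name): name is "scene" or "side" or "wrist"; returns a dict with "image" (420x560x3 uint8, blue, green, red), "depth" (420x560 float32, m along the optical axis (not along the pixel's ray), 0 where there is no reading), "mtx" (3x3 intrinsics, pixels), "view" (4x4, takes a point from world to camera coordinates); the wrist camera has in their place "mount" (4x4, takes a point from camera to tool coordinates, whose origin is the TCP and whose axes are the tool frame's). Camera axes: x right, y up, looking along -z (the intrinsics and any distortion apply to the point x, -y, -z); pixel columns grow to the right and rows downward; lengths in m; the calibration is good to about 2 mm. The wrist camera is an equidistant fisheye: a pixel r from the principal point sees the ray r / f radians off the axis. A picture is of the moment at which its call begins: read the wrist's pose just before it.
- sign_off(): hands the job in, once; it reports no verdict.
The state is a dict: "clock": time; "qpos": joint angles; "qd": joint speeds; "effort": joint torques, N m; "position": TCP position; "ee_rot": TCP orientation; "contact_force": force on the tool from outside, world axes, zero at the start; "moment": the same for the moment, N m; "width": finger opening in m.
Only numpy, scipy, OpenCV 4.12 (cv2) and the standard library are available. Lean on these libraries where they do the work, as an engineer would, in place of code of your own. Each camera call takes 0.05 s, during which the arm holds its last target. There are 200 camera calls.

## Working session

There is one attempt and no reset: what is moved stays moved. The work goes in short steps, Python scripts to look and compute and a tool call to move; the robot and the scene stay as the last step left them, time stands still between calls to the robot, and variables do not carry over. Pictures are saved under pics/ and viewed, about 8 in all and at most 12, crops included, and the job is handed in when it is done.

Besides the shell and the picture viewer there is one more tool, called after "Request:" in YAML: its name, and indented under it one key for each argument. arm_command: Moves the arm, as the interface text tells. Its arguments: {"type":"object","properties":{"series":{"type":"array","items":{"type":"object","properties":{"dp":{"type":"array","items":{"type":"number"}},"angular":{"type":"array","items":{"type":"number"}},"gripper":{"type":"number"}}}},"grip_force":{"type":"number"}},"required":["series"]}

```bash
mkdir -p pics; cat > h.py <<'E'
import numpy as np, cv2
from scipy.spatial.transform import Rotation as R
from rig import get_state, get_image, sign_off, grip_depth
def rot(q): return R.from_quat([q[1],q[2],q[3],q[0]])
def grab(n):
    s=get_state(); d=get_image(n); d['s']=s; return d
def world(d,px,depth=None,z=None):
    """pixel -> world for static cams, by depth or at plane z"""
    u,v=px; K=d['mtx']; r=np.array([(u-K[0,2])/K[0,0],-(v-K[1,2])/K[1,1],-1.])
    V=np.linalg.inv(d['view'])
    if z is not None:
        w=V[:3,:3]@r; return V[:3,3]+w*(z-V[2,3])/w[2]
    if depth is None: depth=d['depth'][int(v),int(u)]
    return (V@np.append(r*depth,1))[:3]
def wworld(d,px,z):
    u,v=px; K=d['mtx']; a=(u-K[0,2])/K[0,0]; b=(v-K[1,2])/K[1,1]; t=np.hypot(a,b)
    k=np.sin(t)/t if t>1e-9 else 1
    r=np.array([a*k,-b*k,-np.cos(t)]); M=d['mount']; T=rot(d['s']['ee_rot']).as_matrix()
    w=T@M[:3,:3]@r; o=T@M[:3,3]+np.array(d['s']['position'])
    return o+w*(z-o[2])/w[2]
def wproj(d,P):
    M=d['mount']; T=rot(d['s']['ee_rot']).as_matrix(); p=T.T@(np.array(P)-d['s']['position'])
    c=M[:3,:3].T@(p-M[:3,3]); x,y,zz=c[0],-c[1],-c[2]; rr=np.hypot(x,y); t=np.arctan2(rr,zz); K=d['mtx']
    return np.array([K[0,2]+K[0,0]*t*x/rr,K[1,2]+K[1,1]*t*y/rr])
def proj(d,P):
    c=(d['view']@np.append(P,1))[:3]; K=d['mtx']; return np.array([K[0,2]+K[0,0]*c[0]/-c[2],K[1,2]-K[1,1]*c[1]/-c[2]])
def toolmove(target,s=None):
    "world shift to target -> tool units"
    s=s or get_state(); return rot(s['ee_rot']).as_matrix().T@(np.array(target)-s['position'])/0.12
E
python3 - <<'E'
from h import *
np.set_printoptions(precision=4,suppress=True)
print(get_state(),grip_depth)
for n in ("scene","side","wrist"):
    d=grab(n); cv2.imwrite(f"pics/{n}0.png",d['image']); np.savez(f"{n}0.npz",**{k:v for k,v in d.items() if k!='s'})
    print(n,d['mtx'],d.get('view',d.get('mount')))
a=cv2.imread("pics/scene0.png");b=cv2.imread("pics/side0.png")
E
```

```text
{'clock': 0.0, 'qpos': array([-1.368 ,  0.2766,  1.5061, -0.    ,  1.3607, -0.121 ]), 'qd': array([ 0.0009, -0.0003, -0.0011,  0.0001, -0.0002, -0.0016]), 'effort': array([ -0.0002, -41.6779, -24.5807,  -0.0002,   0.0113,  -0.    ]), 'position': array([ 0.1828, -0.5446,  0.2304]), 'ee_rot': array([ 0.5736,  0.4133,  0.5746, -0.4124]), 'contact_force': array([-0.1791,  0.6196,  0.2064]), 'moment': array([ 0.0228, -0.0549,  0.0175]), 'width': 0.08523281120746708} 0.0187
scene [[399.6582   0.     279.7784]
 [  0.     399.6582 211.5822]
 [  0.       0.       1.    ]] [[-0.4316  0.9021 -0.0008  0.2154]
 [-0.7689 -0.3674  0.5232  0.4494]
 [ 0.4717  0.2264  0.8522 -1.0855]
 [ 0.      0.      0.      1.    ]]
side [[524.64     0.     274.9299]
 [  0.     524.64   218.4104]
 [  0.       0.       1.    ]] [[-0.9921 -0.1247  0.0142  0.6167]
 [ 0.085  -0.5836  0.8076 -0.0737]
 [-0.0924  0.8024  0.5896 -1.2171]
 [ 0.      0.      0.      1.    ]]
wrist [[325.1923   0.     280.9108]
 [  0.     325.1923 203.6957]
 [  0.       0.       1.    ]] [[-0.0004  0.2985 -0.9544 -0.1415]
 [ 0.0008  0.9544  0.2985  0.0763]
 [ 1.     -0.0006 -0.0006  0.0001]
 [ 0.      0.      0.      1.    ]]
```

View pics/scene0.png

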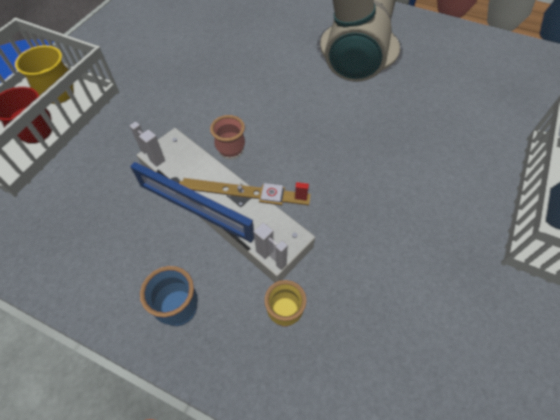

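View pics/side0.png

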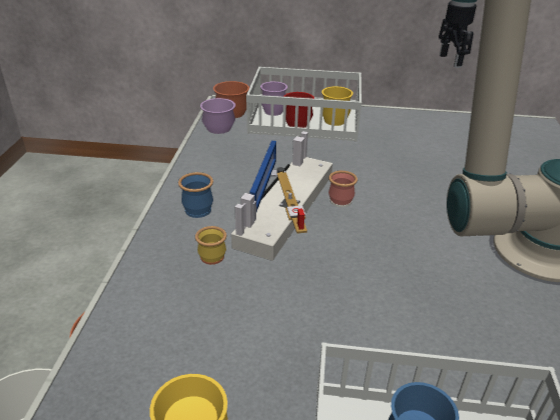

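```bash
python3 - <<'E'
from h import *
np.set_printoptions(precision=4,suppress=True)
a=cv2.imread("pics/scene0.png")[120:285,125:325]; cv2.imwrite("pics/c1.png",cv2.resize(a,None,fx=4,fy=3.6363,interpolation=cv2.INTER_CUBIC))
d=dict(np.load("scene0.npz"))
for n,p in dict(handle=(301,189),ring=(271,192),pin=(241,188),post1=(149,140),post2=(264,234),pinkrim=(228,122),sill=(290,250)).items(): print(n,world(d,p))
E
```

```text
handle [0.5635 0.0733 0.0984]
ring [ 0.5324 -0.0044 -0.0013]
pin [ 0.5921 -0.0366  0.0706]
post1 [ 0.5987 -0.2248  0.1203]
post2 [0.6857 0.0613 0.1229]
pinkrim [ 0.4446 -0.1495  0.058 ]
sill [0.6576 0.0962 0.0434]
```

View pics/c1.png

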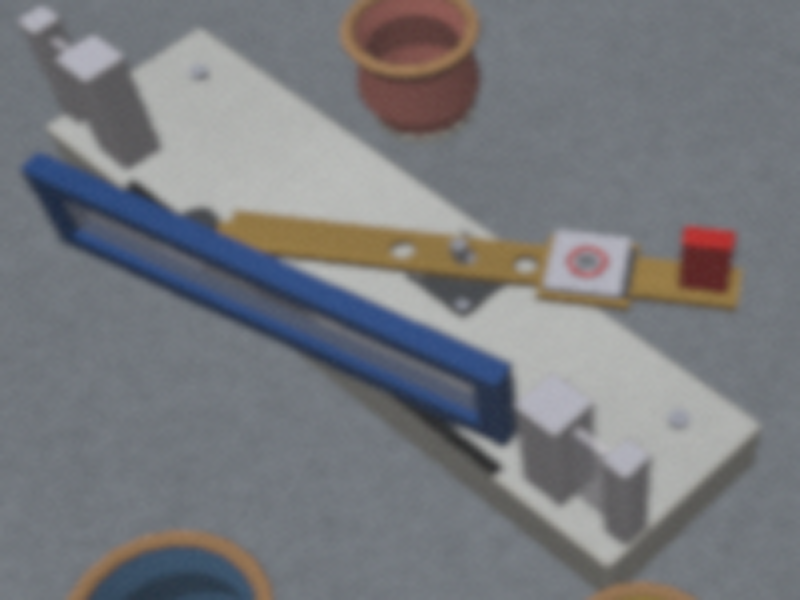

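```bash
python3 - <<'E'
from h import *
np.set_printoptions(precision=4,suppress=True)
d=dict(np.load("scene0.npz"))
f=lambda p:(125+p[0]/4,120+p[1]/3.6363)
C=[(-85,-200,(205,28)),(-85,200,(760,430)),(20,200,(608,568)),(20,-200,(48,125))]
S=np.array([c[:2] for c in C])/1000.; W=np.array([world(d,f(c[2]),z=.045)[:2] for c in C])
A=S-S.mean(0);B=W-W.mean(0);th=np.arctan2((A[:,0]*B[:,1]-A[:,1]*B[:,0]).sum(),(A*B).sum())
Rm=np.array([[np.cos(th),-np.sin(th)],[np.sin(th),np.cos(th)]]); o=W.mean(0)-Rm@S.mean(0)
print("th",th,"o",o,"res mm",(W-(S@Rm.T+o))*1e3)
w2=lambda p:Rm@np.array(p)+o
print("pin pred",w2((-.055,.035)),"seen",world(d,f((459,240)),z=.075))
h=w2((0,.13)); print("hinge",h)
def piv(phi):
    c,s=np.cos(phi),np.sin(phi); # rotate (-y dir swings to +x): ccw
    return w2(np.array([0,.13])+np.array([[c,-s],[s,c]])@np.array([-.03,-.2]))
pin=w2((-.055,.035))
for phi in (.20,.23,.26,.52,.72,.8,.87):
    P=piv(phi); v=pin-P; L=np.hypot(*v); print(phi,"pivot",P,"dist pin",L,"yaw",np.arctan2(v[1],v[0]),"handle",P+v/L*.245)
hh=world(d,f((709,238)),z=.107); print("handle seen",hh,"ring",world(d,f((587,261)),z=.069))
print("pink",world(d,(228,126),z=.07))
s=get_state();print(rot(s['ee_rot']).as_matrix())
E
```

```text
th -0.30430080771846163 o [ 0.6369 -0.0867] res mm [[ 1.5645  1.7642]
 [ 1.4624 -1.9395]
 [-2.5267 -0.8014]
 [-0.5002  0.9767]]
pin pred [ 0.5949 -0.0369] seen [ 0.5916 -0.0391  0.075 ]
hinge [0.6758 0.0373]
0.2 pivot [ 0.6252 -0.1585] dist pin 0.12534576349887627 yaw 1.814767438951606 handle [0.566  0.0793]
0.23 pivot [ 0.6311 -0.1599] dist pin 0.12827163178155015 yaw 1.856684829539514 handle [0.562  0.0751]
0.26 pivot [ 0.637  -0.1612] dist pin 0.13125740702484848 yaw 1.8973896264552659 handle [0.5584 0.0709]
0.52 pivot [ 0.6893 -0.1645] dist pin 0.1587709486214842 yaw 2.207828270177265 handle [0.5436 0.0325]
0.72 pivot [ 0.7292 -0.1578] dist pin 0.1806886646683074 yaw 2.408394482878534 handle [0.5471 0.0062]
0.8 pivot [ 0.7446 -0.1529] dist pin 0.18939091104280661 yaw 2.4821140702835818 handle [ 0.5509 -0.0028]
0.87 pivot [ 0.7577 -0.1476] dist pin 0.19691933696949035 yaw 2.544186718757145 handle [ 0.5551 -0.0098]
handle seen [0.5611 0.0743 0.107 ] ring [0.5738 0.0191 0.069 ]
pink [ 0.4642 -0.1369  0.07  ]
[[-0.0003  0.948   0.3182]
 [ 0.0014  0.3182 -0.948 ]
 [-1.      0.0001 -0.0014]]
```

Request:
arm_command:
  series:
    - {"dp": [0, 0.38, -0.32], "angular": [0, 0, 0], "gripper": 50}
    - {"dp": [0, 0.38, -0.32], "angular": [0, 0, 0], "gripper": 50}
    - {"dp": [0, 0.38, -0.32], "angular": [0, 0, 0], "gripper": 50}
    - {"dp": [0, 0.38, -0.32], "angular": [0, 0, 0], "gripper": 50}
    - {"dp": [0, 0.38, -0.32], "angular": [0, 0, 0], "gripper": 50}
    - {"dp": [0, 0.38, -0.32], "angular": [0, 0, 0], "gripper": 50}
    - {"dp": [0, 0.38, -0.32], "angular": [0, 0, 0], "gripper": 50}
    - {"dp": [0, 0.38, -0.32], "angular": [0, 0, 0], "gripper": 50}

```text
clock: 1.15
position: [0.4372, -0.1301, 0.229]
ee_rot: [0.572, 0.416, 0.572, -0.415]
contact_force: [1.4, -0.7, -0.2]
width: 0.0495
```

Request:
arm_command:
  series:
    - {"dp": [0, 0, 0], "angular": [-0.115, 0, 0], "gripper": 50}
    - {"dp": [0, 0, 0], "angular": [-0.115, 0, 0], "gripper": 50}
    - {"dp": [0, 0, 0], "angular": [-0.115, 0, 0], "gripper": 50}
    - {"dp": [0, 0, 0], "angular": [-0.115, 0, 0], "gripper": 50}
    - {"dp": [0, 0, 0], "angular": [-0.115, 0, 0], "gripper": 50}
    - {"dp": [0, 0, 0], "angular": [-0.115, 0, 0], "gripper": 50}
    - {"dp": [0, 0, 0], "angular": [-0.115, 0, 0], "gripper": 50}
    - {"dp": [0, 0, 0], "angular": [-0.115, 0, 0], "gripper": 50}

```text
clock: 2.15
position: [0.4377, -0.1231, 0.227]
ee_rot: [0.701, -0.083, 0.703, 0.086]
contact_force: [-0.2, 0.3, -0.6]
width: 0.0498
```

```bash
cat > go.py <<'E'
import sys
from h import *
np.set_printoptions(precision=4,suppress=True)
def report(t=None,yaw=None,pitch=None):
    s=get_state(); T=rot(s['ee_rot']).as_matrix()
    print("clk",s['clock'],"pos",s['position'],"w",s['width'],"F",s['contact_force'],"j6",s['qpos'][5])
    print("zhead deg",np.degrees(np.arctan2(T[1,2],T[0,2])),"T",T.tolist())
    if t is not None: print("dp total",toolmove(t,s))
    if yaw is not None:
        p=pitch or 0; b=np.array([np.cos(yaw)*np.cos(p),np.sin(yaw)*np.cos(p),np.sin(p)]); z=np.array([np.sin(yaw),-np.cos(yaw),0]); 
        up=np.cross(b,-z); G=np.column_stack([-up,np.cross(z,-up),z])
        print("rotvec units",R.from_matrix(T.T@G).as_rotvec()/(np.pi/2))
E
python3 -c "
from go import *
report([.5615,.0745,.16],1.857)"
```

```text
clk 2.15 pos [ 0.4377 -0.1231  0.227 ] w 0.049814193789281806 F [-0.1796  0.2908 -0.5629] j6 -0.6713082228875522
zhead deg 13.77280476733971 T [[-0.002046781013473886, -0.23806525765900957, 0.9712470045169933], [0.004610008257317055, 0.9712364719597334, 0.23807239100550426], [-0.9999872791747656, 0.004964738760460205, -0.0008904255668122363]]
dp total [0.5638 1.3507 1.3942]
rotvec units [-0.0292 -0.0005 -0.0032]
```

Request:
arm_command:
  series:
    - {"dp": [0.02, 0.22, 0.23], "angular": [-0.015, 0, 0], "gripper": 50}
    - {"dp": [0.02, 0.22, 0.23], "angular": [-0.015, 0, 0], "gripper": 50}
    - {"dp": [0.02, 0.22, 0.23], "angular": [0, 0, 0], "gripper": 50}
    - {"dp": [0.02, 0.22, 0.23], "angular": [0, 0, 0], "gripper": 50}
    - {"dp": [0.02, 0.22, 0.23], "angular": [0, 0, 0], "gripper": 50}
    - {"dp": [0.02, 0.22, 0.23], "angular": [0, 0, 0], "gripper": 50}
    - {"dp": [0.02, 0, 0], "angular": [0, 0, 0], "gripper": 50}
    - {"dp": [0.02, 0, 0], "angular": [0, 0, 0], "gripper": 50}

```text
clock: 3.15
position: [0.5559, 0.0796, 0.2054]
ee_rot: [0.698, -0.1, 0.702, 0.103]
contact_force: [-0.3, -0.4, 0.3]
width: 0.05
```

```bash
python3 -c "
from go import *
d=grab('wrist'); print(wproj(d,[.561,.0743,.107]),wproj(d,[.593,-.038,.075]),wproj(d,[.5738,.0191,.069]))
cv2.imwrite('pics/w1.png',d['image'])
import pickle; pickle.dump(d,open('w1.pkl','wb'))
report([.5615,.0745,.16],1.857)"
```

```text
[285.8022 213.4443] [283.4875 311.5585] [281.4711 256.725 ]
clk 3.2 pos [0.5557 0.0795 0.2051] w 0.04990370396250176 F [ 0.2022  0.7674 -1.2333] j6 -0.27279895410053956
zhead deg 16.492656705557405 T [[-0.006048902395619393, -0.28386680547465526, 0.9588446420194578], [0.003189583340555441, 0.9588518295560365, 0.28388905494075495], [-0.9999766183956111, 0.004775532080887379, -0.004894584295166926]]
dp total [ 0.3755 -0.0554  0.0368]
rotvec units [ 0.001  -0.0031 -0.003 ]
```

View pics/w1.png

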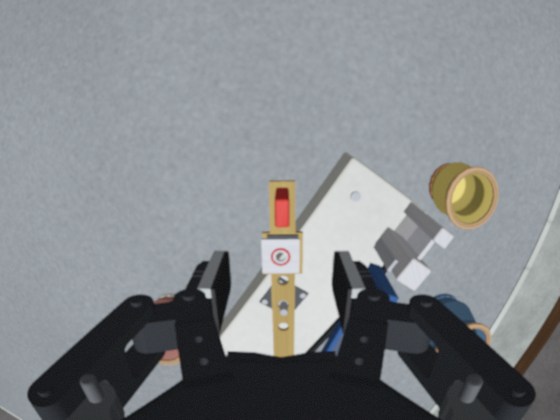

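```bash
python3 -c "
import cv2
a=cv2.imread('pics/w1.png')[175:335,235:335]; cv2.imwrite('pics/c2.png',cv2.rotate(cv2.resize(a,None,fx=5,fy=5,interpolation=cv2.INTER_CUBIC),cv2.ROTATE_90_COUNTERCLOCKWISE))"
```

```text
(no output)
```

View pics/c2.png

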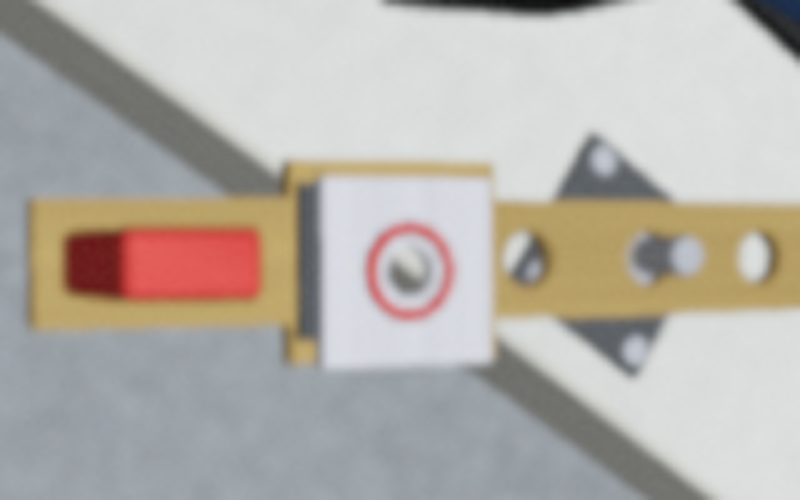

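```bash
python3 - <<'E'
from go import *
import pickle
d=pickle.load(open('w1.pkl','rb'))
f=lambda p:(235+(499-p[1])/5,175+p[0]/5)
P={n:wworld(d,f(p),z) for n,p,z in [('tab',(192,263),.107),('ring',(410,271),.069),('pin',(687,256),.075),('h3',(525,257),.065),('h1',(755,257),.065),('end',(32,263.5),.065),('b1',(740,256.5),.065)]}
for k,v in P.items(): print(k,v)
b=P['end']-P['b1']; yaw=np.arctan2(b[1],b[0]); print("yaw",yaw); b/=np.linalg.norm(b); y=np.array([-b[1],b[0],0])
for k,v in P.items(): print(k,"along from pin",1e3*(v-P['pin'])@b,"across",1e3*(v-P['pin'])@y)
report(P['tab']*[1,1,0]+[0,0,.075],yaw)
E
```

```text
tab [0.5583 0.0735 0.107 ]
ring [0.5731 0.0186 0.069 ]
pin [ 0.5934 -0.039   0.075 ]
h3 [ 0.5837 -0.0074  0.065 ]
h1 [ 0.6008 -0.064   0.065 ]
end [0.5536 0.0886 0.065 ]
b1 [ 0.5997 -0.0599  0.065 ]
yaw 1.8711466468187834
tab along from pin 117.88691696078118 across 0.26121130805909104
ring along from pin 61.02084706069723 across 2.386408826124378
pin along from pin 0.0 across 0.0
h3 along from pin 33.1109793395701 across -0.06498544557632255
h1 along from pin -26.087006997295266 across 0.3791182437672555
end along from pin 133.65853429317562 across 0.2405022474886015
b1 along from pin -21.84720245853699 across 0.24050224748858623
clk 3.2 pos [0.5557 0.0795 0.2051] w 0.04990370396250176 F [ 0.2022  0.7674 -1.2333] j6 -0.27279895410053956
zhead deg 16.492656705557405 T [[-0.006048902395619393, -0.28386680547465526, 0.9588446420194578], [0.003189583340555441, 0.9588518295560365, 0.28388905494075495], [-0.9999766183956111, 0.004775532080887379, -0.004894584295166926]]
dp total [ 1.084  -0.059   0.0123]
rotvec units [-0.008  -0.0031 -0.0031]
```

Request:
arm_command:
  series:
    - {"dp": [0.15, -0.02, 0.006], "angular": [-0.005, 0, 0], "gripper": 50}
    - {"dp": [0.15, -0.02, 0.006], "angular": [-0.005, 0, 0], "gripper": 50}
    - {"dp": [0.15, -0.02, 0], "angular": [0, 0, 0], "gripper": 50}
    - {"dp": [0.15, 0, 0], "angular": [0, 0, 0], "gripper": 50}
    - {"dp": [0.15, 0, 0], "angular": [0, 0, 0], "gripper": 50}
    - {"dp": [0.1, 0, 0], "angular": [0, 0, 0], "gripper": 50}
    - {"dp": [0.05, 0, 0], "angular": [0, 0, 0], "gripper": 50}
    - {"dp": [0, 0, 0], "angular": [0, 0, 0], "gripper": 50}

```text
clock: 4.2
position: [0.5558, 0.065, 0.0959]
ee_rot: [0.698, -0.103, 0.701, 0.104]
contact_force: [0.4, -0.6, -0.0]
width: 0.05
```

```bash
python3 -c "
from go import *
report([.5583,.0735,.074],1.871)"
```

```text
clk 4.2 pos [0.5558 0.065  0.0959] w 0.0500452825772144 F [ 0.3654 -0.571  -0.0091] j6 -0.30311695797049004
zhead deg 16.847970605525944 T [[-0.004580986142102728, -0.28982369746228304, 0.957069087869448], [0.0009464860979186418, 0.9570774449251165, 0.28983075851206264], [-0.9999890593051669, 0.002233563274714967, -0.004110044411625602]]
dp total [0.1823 0.0614 0.0413]
rotvec units [-0.0039 -0.0026 -0.0014]
```

Request:
arm_command:
  series:
    - {"dp": [0, 0.03, 0.02], "angular": [-0.004, 0, 0], "gripper": 50}
    - {"dp": [0.04, 0.03, 0.02], "angular": [0, 0, 0], "gripper": 50}
    - {"dp": [0.06, 0, 0], "angular": [0, 0, 0], "gripper": 50}
    - {"dp": [0.06, 0, 0], "angular": [0, 0, 0], "gripper": 50}
    - {"dp": [0.02, 0, 0], "angular": [0, 0, 0], "gripper": 50}
    - {"dp": [0, 0, 0], "angular": [0, 0, 0], "gripper": 50}
    - {"dp": [0, 0, 0], "angular": [0, 0, 0], "gripper": 50}
    - {"dp": [0, 0, 0], "angular": [0, 0, 0], "gripper": 50}

```text
clock: 5.2
position: [0.5595, 0.0741, 0.0741]
ee_rot: [0.699, -0.106, 0.7, 0.107]
contact_force: [-0.6, 0.1, 0.5]
width: 0.05
```

```bash
python3 -c "
from go import *
report([.5583,.0735,.074],1.871)"
```

```text
clk 5.2 pos [0.5595 0.0741 0.0741] w 0.050013679811357195 F [-0.5521  0.1008  0.5172] j6 -0.2941056791047171
zhead deg 17.266714770562952 T [[-0.0016893117706412442, -0.29681812145979014, 0.9549325363599371], [0.0009185045043165196, 0.9549330355709982, 0.29681990149690807], [-0.9999981512858996, 0.0013785311893242669, -0.0013405508356406082]]
dp total [ 0.0013 -0.002  -0.0114]
rotvec units [ 0.0007 -0.0009 -0.0009]
```

Request:
arm_command:
  grip_force: 60
  series:
    - {"dp": [0, 0, -0.01], "angular": [0, 0, 0], "gripper": 30}
    - {"dp": [0, 0, 0], "angular": [0, 0, 0], "gripper": 16}
    - {"dp": [0, 0, 0], "angular": [0, 0, 0], "gripper": 5}
    - {"dp": [0, 0, 0], "angular": [0, 0, 0], "gripper": 5}
    - {"dp": [0, 0, 0], "angular": [0, 0, 0], "gripper": 5}
    - {"dp": [0, 0, 0], "angular": [0, 0, 0], "gripper": 5}
    - {"dp": [0, 0, 0], "angular": [0, 0, 0], "gripper": 5}
    - {"dp": [0, 0, 0], "angular": [0, 0, 0], "gripper": 5}

```text
clock: 6.2
position: [0.5584, 0.0737, 0.0745]
ee_rot: [0.699, -0.105, 0.699, 0.106]
contact_force: [-0.3, 0.3, 0.8]
width: 0.0111
```

```bash
cat > kin.py <<'E'
from go import *
th=-.3043; c,s_=np.cos(th),np.sin(th); Rm=np.array([[c,-s_],[s_,c]])
E
python3 -c "
from go import *
report()"
```

```text
clk 6.2 pos [0.5584 0.0737 0.0745] w 0.01109565597198241 F [-0.3317  0.3329  0.8072] j6 -0.29414794112778475
zhead deg 17.213816990452095 T [[-0.0011628370927311282, -0.29593708731990276, 0.9552067253524277], [0.001082317694947127, 0.9552064392373728, 0.2959383162550376], [-0.9999987381983555, 0.001377965192483177, -0.0007904515325632966]]
```

```bash
cat > kin.py <<'E'
from go import *
from scipy.optimize import brentq
th=-.3043; ct,st=np.cos(th),np.sin(th); Rm=np.array([[ct,-st],[st,ct]])
O=np.array([.6359,-.0872]); PIN=np.array([.593,-.038]); HZ=.0745-.060
H4=[.188,.0021]
def piv(phi):
    c,s=np.cos(phi),np.sin(phi); return O+Rm@(np.array([0,.13])+np.array([[c,-s],[s,c]])@np.array([-.03,-.2]))
def pose(phi,yaw,p,L=.245):
    b=np.array([np.cos(yaw)*np.cos(p),np.sin(yaw)*np.cos(p),np.sin(p)]); z=np.array([np.sin(yaw),-np.cos(yaw),0])
    up=np.cross(b,-z); t=np.append(piv(phi),.060)+L*b+HZ*up
    return t,np.column_stack([-up,np.cross(z,-up),z])
def aim(phi,h=H4):
    v=PIN-piv(phi); return np.arctan2(v[1],v[0])-np.arcsin(h[1]/np.hypot(*v))
def cur(s=None):
    s=s or get_state(); T=rot(s['ee_rot']).as_matrix(); b=T[:,1]; yaw=np.arctan2(b[1],b[0]); p=np.arcsin(b[2])
    q=np.array(s['position'])+HZ*T[:,0]-.245*b   # pivot underside
    hole=q+H4[0]*b-H4[1]*T[:,2]
    return s,T,yaw,p,q,hole
def show():
    s,T,yaw,p,q,hole=cur(); b=np.array([np.cos(yaw),np.sin(yaw)]); y=np.array([-b[1],b[0]]); e=hole[:2]-PIN
    print("clk %.2f w %.4f yaw %.3f pitch %.3f"%(s['clock'],s['width'],yaw,p),"roll %.4f"%T[2,2],"pos",s['position'],"pivot",q,"| F bar(along,across,z)",np.append([s['contact_force'][:2]@b,s['contact_force'][:2]@y],s['contact_force'][2]),"hole4-pin along,across mm",1e3*e@b,1e3*e@y,"under z",hole[2])
def rows(pts):
    s,T0,*_=cur(); t0=np.array(s['position'])
    for t,G in pts:
        print(np.round(T0.T@(t-t0)/.12,3).tolist(),np.round(R.from_matrix(T0.T@G).as_rotvec()/(np.pi/2),4).tolist()); t0,T0=t,G
E
python3 - <<'E'
from kin import *
show()
phi0=brentq(lambda f:np.hypot(*(PIN-piv(f)))-.1285,.1,.4); phi4=brentq(lambda f:np.hypot(*(PIN-piv(f)))-.188,.5,1)
print(phi0,aim(phi0,[.13,0]),phi4,aim(phi4),piv(phi0))
y0=1.8712
rows([pose(phi0+.01,y0,p) for p in (0.0,.03,.06,.09,.12,.14,.16,.16)])
E
```

```text
clk 6.20 w 0.0111 yaw 1.871 pitch 0.001 roll -0.0008 pos [0.5584 0.0737 0.0745] pivot [ 0.6309 -0.1603  0.0597] | F bar(along,across,z) [0.4161 0.2183 0.8072] hole4-pin along,across mm 59.96266919346162 2.1041179912820156 under z 0.05993082684390253
0.23608958734159305 1.8733650531370483 0.7844037355475306 2.4626408798851642 [ 0.6313 -0.1607]
[0.0, -0.012, 0.017] [0.0, -0.0005, -0.0009]
[-0.061, -0.005, 0.0] [-0.0, -0.0, 0.0191]
[-0.061, -0.005, -0.0] [0.0, 0.0, 0.0191]
[-0.061, -0.005, -0.0] [-0.0, 0.0, 0.0191]
[-0.061, -0.005, 0.0] [0.0, 0.0, 0.0191]
[-0.041, -0.003, -0.0] [-0.0, -0.0, 0.0127]
[-0.041, -0.003, 0.0] [0.0, 0.0, 0.0127]
[0.0, 0.0, 0.0] [0.0, 0.0, 0.0]
```

Request:
arm_command:
  series:
    - {"dp": [0, 0.01, 0], "angular": [0, 0, 0], "gripper": 5}
    - {"dp": [-0.06, -0.005, 0], "angular": [0, 0, 0.019], "gripper": 5}
    - {"dp": [-0.06, -0.005, 0], "angular": [0, 0, 0.019], "gripper": 5}
    - {"dp": [-0.06, -0.005, 0], "angular": [0, 0, 0.019], "gripper": 5}
    - {"dp": [-0.06, -0.005, 0], "angular": [0, 0, 0.019], "gripper": 5}
    - {"dp": [-0.04, -0.003, 0], "angular": [0, 0, 0.013], "gripper": 5}
    - {"dp": [-0.04, -0.003, 0], "angular": [0, 0, 0.013], "gripper": 5}
    - {"dp": [0, 0, 0], "angular": [0, 0, 0], "gripper": 5}

```text
clock: 7.2
position: [0.5591, 0.0689, 0.1154]
ee_rot: [0.687, -0.045, 0.706, 0.165]
contact_force: [-1.5, 1.2, 0.8]
width: 0.0107
```

```bash
python3 - <<'E'
from kin import *
show()
phi0,phi4=.236,.7844
_,_,y0,p0,q,_=cur()
N=12
rows([pose(phi0+(phi4-phi0)*k/N, y0+(2.4626-y0)*k/N if False else (aim(phi0+(phi4-phi0)*k/N,[.1285+(.0595)*k/N,.0021*k/N])), p0+(.135-p0)*k/N) for k in range(1,N+1)])
E
```

```text
clk 7.20 w 0.0107 yaw 1.870 pitch 0.173 roll -0.0021 pos [0.5591 0.0689 0.1154] pivot [ 0.6294 -0.1594  0.0589] | F bar(along,across,z) [1.565  1.0434 0.7581] hole4-pin along,across mm 58.49393040485984 3.085290860324143 under z 0.09131857512879188
[-0.012, -0.053, -0.046] [-0.0397, 0.0055, -0.0021]
[-0.0, -0.04, -0.047] [-0.0359, 0.0061, -0.002]
[-0.0, -0.04, -0.043] [-0.0345, 0.0058, -0.002]
[-0.0, -0.041, -0.039] [-0.0332, 0.0054, -0.002]
[-0.0, -0.041, -0.035] [-0.032, 0.0051, -0.002]
[-0.0, -0.041, -0.032] [-0.0309, 0.0048, -0.002]
[0.0, -0.041, -0.029] [-0.0299, 0.0046, -0.002]
[0.0, -0.041, -0.026] [-0.0289, 0.0044, -0.002]
[0.0, -0.041, -0.024] [-0.0281, 0.0041, -0.002]
[0.0, -0.041, -0.021] [-0.0273, 0.0039, -0.002]
[0.001, -0.041, -0.019] [-0.0266, 0.0037, -0.002]
[0.001, -0.041, -0.017] [-0.026, 0.0036, -0.002]
```

Request:
arm_command:
  series:
    - {"dp": [0, -0.035, -0.045], "angular": [-0.038, 0.006, -0.002], "gripper": 5}
    - {"dp": [0, -0.04, -0.047], "angular": [-0.036, 0.006, -0.002], "gripper": 5}
    - {"dp": [0, -0.04, -0.043], "angular": [-0.0345, 0.006, -0.002], "gripper": 5}
    - {"dp": [0, -0.04, -0.039], "angular": [-0.033, 0.0055, -0.002], "gripper": 5}
    - {"dp": [0, -0.04, -0.035], "angular": [-0.032, 0.005, -0.002], "gripper": 5}
    - {"dp": [0, -0.04, -0.032], "angular": [-0.031, 0.005, -0.002], "gripper": 5}
    - {"dp": [0, -0.01, -0.01], "angular": [-0.01, 0.001, 0], "gripper": 5}
    - {"dp": [0, 0, 0], "angular": [0, 0, 0], "gripper": 5}

```text
clock: 8.2
position: [0.54, 0.0282, 0.1099]
ee_rot: [0.648, -0.174, 0.689, 0.276]
contact_force: [-2.6, 0.2, 1.8]
width: 0.0112
```

```bash
cat > nxt.py <<'E'
from kin import *
show()
_,_,y0,p0,q,_=cur()
phi=brentq(lambda f:np.hypot(*(piv(f)-piv(0)))-np.hypot(*(q[:2]-piv(0))),0,1.2)
print("phi est",phi,piv(phi),"yaw should",aim(phi))
E
python3 - <<'E'
from nxt import *
N=7; phi4=.7844; y1=aim(phi4)
rows([pose(phi+(phi4-phi)*k/N, y0+(y1-y0)*k/N, p0+(.135-p0)*k/N) for k in range(1,N+1)])
E
```

```text
clk 8.20 w 0.0112 yaw 2.219 pitch 0.155 roll -0.0092 pos [0.54   0.0282 0.1099] pivot [ 0.6848 -0.163   0.0577] | F bar(along,across,z) [1.7284 1.9997 1.7857] hole4-pin along,across mm 30.642134508672637 4.465015373272453 under z 0.08678629784350193
phi est 0.5003439114453633 [ 0.6844 -0.1652] yaw should 2.1804288723209364
[-0.021, -0.047, -0.027] [-0.0218, -0.0025, -0.002]
[0.0, -0.038, -0.012] [-0.0219, 0.0033, -0.0019]
[0.0, -0.037, -0.012] [-0.0219, 0.0033, -0.0019]
[0.0, -0.037, -0.012] [-0.0219, 0.0032, -0.0019]
[0.001, -0.037, -0.012] [-0.0219, 0.0031, -0.0019]
[0.001, -0.036, -0.011] [-0.0219, 0.0031, -0.0019]
[0.001, -0.036, -0.011] [-0.0219, 0.003, -0.0019]
```

Request:
arm_command:
  series:
    - {"dp": [-0.01, -0.04, -0.022], "angular": [-0.022, 0.002, -0.002], "gripper": 5}
    - {"dp": [0, -0.038, -0.015], "angular": [-0.022, 0.004, -0.002], "gripper": 5}
    - {"dp": [0, -0.037, -0.012], "angular": [-0.022, 0.003, -0.002], "gripper": 5}
    - {"dp": [0, -0.037, -0.012], "angular": [-0.022, 0.003, -0.002], "gripper": 5}
    - {"dp": [0, -0.037, -0.012], "angular": [-0.022, 0.003, -0.002], "gripper": 5}
    - {"dp": [0, -0.036, -0.012], "angular": [-0.022, 0.003, -0.002], "gripper": 5}
    - {"dp": [0, -0.015, -0.005], "angular": [-0.011, 0.001, 0], "gripper": 5}
    - {"dp": [0, 0, 0], "angular": [0, 0, 0], "gripper": 5}

```text
clock: 9.2
position: [0.5511, -0.0008, 0.1064]
ee_rot: [0.614, -0.259, 0.66, 0.346]
contact_force: [-3.2, 0.1, 1.6]
width: 0.0112
```

```bash
python3 - <<'E'
from nxt import *
N=3; phi4=.7844; y1=aim(phi4)
rows([pose(phi+(phi4-phi)*k/N, y0+(y1-y0)*k/N, p0+(.12-p0)*k/N) for k in range(1,N+1)])
d=grab('wrist'); cv2.imwrite('pics/w2.png',d['image'])
import pickle; pickle.dump(d,open('w2.pkl','wb'))
c=wproj(d,[.593,-.038,.075]); print(c)
x,y=int(c[0]),int(c[1]); x0,y0_=x-70,y-80; print(x0,y0_)
cv2.imwrite('pics/c3.png',cv2.resize(d['image'][y0_:y0_+120,x0:x0+140],None,fx=5,fy=5,interpolation=cv2.INTER_CUBIC))
E
```

```text
clk 9.20 w 0.0112 yaw 2.458 pitch 0.140 roll -0.0071 pos [ 0.5511 -0.0008  0.1064] pivot [ 0.7376 -0.1528  0.0579] | F bar(along,across,z) [2.5591 1.9724 1.6174] hole4-pin along,across mm 1.555412139261322 -0.13362347781025855 under z 0.08409773017250981
phi est 0.7675799758610429 [ 0.7374 -0.1555] yaw should 2.4472439006477322
[-0.006, -0.015, -0.014] [-0.0009, -0.0044, -0.0042]
[0.013, -0.004, 0.005] [-0.001, 0.0001, -0.0042]
[0.013, -0.004, 0.005] [-0.001, 0.0001, -0.0042]
[277.5038 329.1647]
207 249
```

View pics/c3.png

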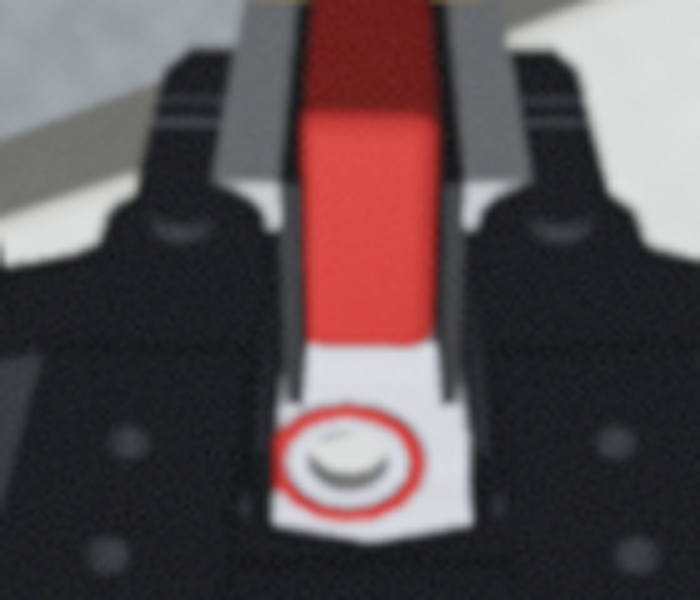

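```bash
cat > ring.py <<'E'
from kin import *
import pickle
def trace(d,px,X):
    "intersection in tool frame with plane x=X"
    u,v=px; K=d['mtx']; a=(u-K[0,2])/K[0,0]; b=(v-K[1,2])/K[1,1]; t=np.hypot(a,b); k=np.sin(t)/t
    r=d['mount'][:3,:3]@np.array([a*k,-b*k,-np.cos(t)]); o=d['mount'][:3,3]; return o+r*(X-o[0])/r[0]
E
python3 - <<'E'
from ring import *
d=pickle.load(open('w2.pkl','rb'))
px=lambda p:(207+p[0]/5,249+p[1]/5)
for hz in (HZ,HZ-.002):
  r=trace(d,px((348,461)),hz-.009); print("ring tool",1e3*r,"-> along",245+1e3*r[1],"across",-1e3*r[2])
# tab top: x= hz-47mm ; corners
for n,p in dict(fl=(303,115),fr=(440,115),nl=(307,343),nr=(436,343)).items(): print(n,1e3*trace(d,px(p),HZ-.047))
print("ray at z=.075",wworld(d,px((348,457)),.075))
E
```

```text
ring tool [  5.5    -54.5874  -2.5109] -> along 190.4125804377868 across 2.5109190500798495
ring tool [  3.5    -52.8128  -2.4765] -> along 192.1871860812836 across 2.476524955837358
fl [-32.5     14.4578  -5.0956]
fr [-32.5     14.4667   5.3811]
nl [-32.5     -7.5855  -5.1702]
nr [-32.5     -7.5767   5.5111]
ray at z=.075 [ 0.5995 -0.0441  0.075 ]
```

Request:
arm_command:
  series:
    - {"dp": [0.022, 0.001, 0], "angular": [0, 0, -0.007], "gripper": 5}
    - {"dp": [0.022, 0.001, 0], "angular": [0, 0, -0.007], "gripper": 5}
    - {"dp": [0.022, 0.001, 0], "angular": [0, 0, -0.007], "gripper": 5}
    - {"dp": [0.022, 0.001, 0], "angular": [0, 0, -0.007], "gripper": 5}
    - {"dp": [0.022, 0.001, 0], "angular": [0, 0, -0.007], "gripper": 5}
    - {"dp": [0, 0, 0], "angular": [0, 0, 0], "gripper": 5}
    - {"dp": [0, 0, 0], "angular": [0, 0, 0], "gripper": 5}
    - {"dp": [0, 0, 0], "angular": [0, 0, 0], "gripper": 5}

```text
clock: 10.25
position: [0.549, 0.0007, 0.0925]
ee_rot: [0.624, -0.279, 0.653, 0.328]
contact_force: [-2.4, -0.5, 0.8]
width: 0.0109
```

```bash
python3 - <<'E'
from ring import *
show()
e=pickle.load(open('w1.pkl','rb')); f=lambda p:(235+(499-p[1])/5,175+p[0]/5)
print([wworld(e,f(p),.107) for p in ((124,263),(260,263),(190,230),(190,298))])
d=grab('wrist'); pickle.dump(d,open('w3.pkl','wb')); d2=grab('scene'); pickle.dump(d2,open('s3.pkl','wb'))
a=cv2.resize(d['image'][285:365,227:327],None,fx=6,fy=6,interpolation=cv2.INTER_CUBIC)
c=proj(d2,[.593,-.038,.075]);print(c); x,y=int(c[0])-25,int(c[1])-20
print(x,y)
b=cv2.resize(d2['image'][y:y+60,x:x+20+5],None,fx=8,fy=8,interpolation=cv2.INTER_CUBIC)
cv2.imwrite('pics/c4.png',np.hstack([a,b]))
E
```

```text
clk 10.25 w 0.0109 yaw 2.458 pitch 0.081 roll -0.0071 pos [0.549  0.0007 0.0925] pivot [ 0.7374 -0.1528  0.0583] | F bar(along,across,z) [1.5426 1.9021 0.7909] hole4-pin along,across mm 2.9033429563675917 -0.01920059231954169 under z 0.07346371420824357
[array([0.5551, 0.0841, 0.107 ]), array([0.5616, 0.0626, 0.107 ]), array([0.5631, 0.0753, 0.107 ]), array([0.553 , 0.0723, 0.107 ])]
[239.8881 186.7557]
214 166
```

View pics/c4.png

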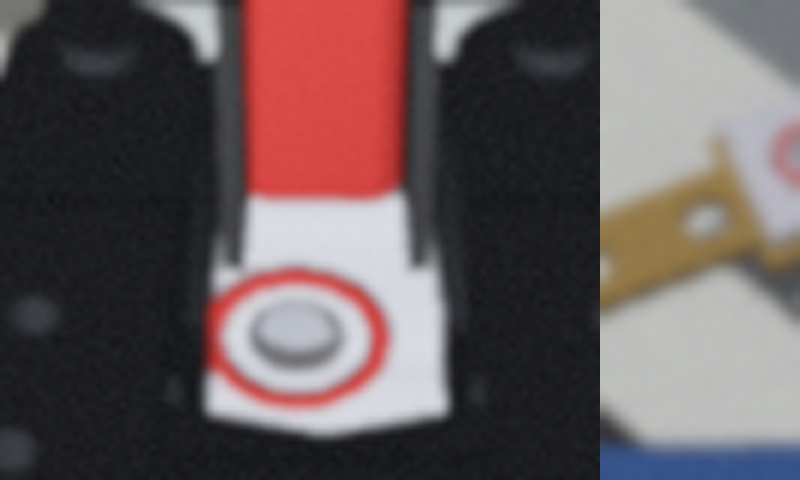

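```bash
python3 - <<'E'
from ring import *
d=pickle.load(open('w3.pkl','rb')); px=lambda p:(227+p[0]/6,285+p[1]/6)
s,T,yaw,p,q,hole=cur(d['s']); b=T[:,1]
def tw(r): return T@r+np.array(s['position'])
A=tw(trace(d,px((297,336)),HZ-.009)); print("ring top",A)
for X in ((297,327),(297,300),(297,352),(255,327),(340,327)):
  w=wworld(d,px(X),.075); e=w[:2]-PIN; v=np.array([np.cos(yaw),np.sin(yaw)]); print(X,w,"rel pin along/across",1e3*e@v,1e3*e@[-v[1],v[0]])
e=A[:2]-PIN;print("ring rel pin",1e3*e@v,1e3*e@[-v[1],v[0]])
a=cv2.resize(d['image'][285:365,227:327],None,fx=6,fy=6,interpolation=cv2.INTER_CUBIC)
for x,y in ((297,325),(270,310),(325,315),(297,350),(297,360),(450,40),(440,30),(180,20),(320,220)): print((x,y),a[y,x])
print([a[y,297].tolist() for y in range(285,380,8)])
print([a[325,x].tolist() for x in range(235,365,8)])
E
```

```text
ring top [ 0.589  -0.0352  0.0827]
(297, 327) [ 0.5925 -0.0383  0.075 ] rel pin along/across 0.25132072152340257 0.5447368903631092
(297, 300) [ 0.5898 -0.036   0.075 ] rel pin along/across 3.7581517778731333 0.5272753590492518
(297, 352) [ 0.595  -0.0404  0.075 ] rel pin along/across -3.060758089357691 0.5615433536038592
(255, 327) [ 0.5898 -0.0416  0.075 ] rel pin along/across 0.1851915547586202 4.842387551213804
(340, 327) [ 0.5952 -0.0348  0.075 ] rel pin along/across 0.28592097954601947 -3.8504203595855313
ring rel pin 4.8168558764999 0.3744215848544175
(297, 325) [201 192 188]
(270, 310) [188 181 178]
(325, 315) [170 164 161]
(297, 350) [161 154 152]
(297, 360) [115 113 113]
(450, 40) [188 186 181]
(440, 30) [183 181 176]
(180, 20) [157 156 150]
(320, 220) [225 219 217]
[[165, 159, 212], [213, 205, 207], [198, 191, 188], [192, 184, 180], [199, 191, 187], [201, 192, 188], [201, 193, 188], [198, 189, 185], [168, 160, 157], [121, 118, 118], [132, 129, 128], [190, 184, 182]]
[[217, 210, 210], [217, 210, 208], [184, 177, 175], [172, 163, 161], [196, 187, 183], [201, 192, 188], [200, 191, 187], [200, 191, 187], [201, 191, 188], [201, 192, 189], [201, 193, 188], [191, 183, 179], [164, 160, 155], [175, 169, 167], [213, 207, 203], [223, 215, 212], [195, 188, 204]]
```

Request:
arm_command:
  series:
    - {"dp": [0, -0.014, -0.006], "angular": [-0.009, 0, 0], "gripper": 5}
    - {"dp": [0, -0.014, -0.006], "angular": [-0.009, 0, 0], "gripper": 5}
    - {"dp": [0, -0.014, -0.006], "angular": [-0.009, 0, 0], "gripper": 5}
    - {"dp": [0, 0, 0], "angular": [0, 0, 0], "gripper": 5}
    - {"dp": [0, 0, 0], "angular": [0, 0, 0], "gripper": 5}
    - {"dp": [0, 0, 0], "angular": [0, 0, 0], "gripper": 5}
    - {"dp": [0, 0, 0], "angular": [0, 0, 0], "gripper": 5}
    - {"dp": [0, 0, 0], "angular": [0, 0, 0], "gripper": 5}

```text
clock: 11.35
position: [0.5516, -0.0046, 0.092]
ee_rot: [0.617, -0.293, 0.645, 0.343]
contact_force: [-3.3, -1.1, 1.7]
width: 0.0111
```

```bash
python3 - <<'E'
from ring import *
show()
d=grab('wrist'); pickle.dump(d,open('w4.pkl','wb'))
a=cv2.resize(d['image'][315:357,245:315],None,fx=10,fy=10,interpolation=cv2.INTER_CUBIC)
cv2.imwrite('pics/c5.png',a)
E
```

```text
clk 11.35 w 0.0111 yaw 2.504 pitch 0.081 roll -0.0038 pos [ 0.5516 -0.0046  0.092 ] pivot [ 0.7468 -0.1493  0.0577] | F bar(along,across,z) [1.9985 2.7938 1.7436] hole4-pin along,across mm -2.46732574180505 -0.01475732905785331 under z 0.07294065421704211
```

View pics/c5.png

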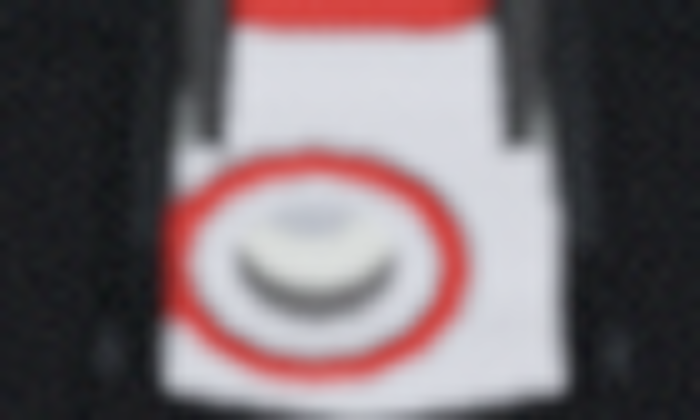

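```bash
python3 - <<'E'
from ring import *
d=pickle.load(open('w4.pkl','rb')); px=lambda p:(245+p[0]/10,315+p[1]/10)
s,T,yaw,p,q,hole=cur(d['s']); v=np.array([np.cos(yaw),np.sin(yaw)])
def rel(w): e=w[:2]-PIN; return 1e3*np.array([e@v,e@[-v[1],v[0]]])
print("pin pivot edge",rel(wworld(d,px((311,232)),.075)))
for dz in (0,.002): print("ring",rel(T@trace(d,px((314,263)),HZ-.009-dz)+s['position']), "hole wall bottom", rel(T@trace(d,px((316,296)),HZ-.005-dz)+s['position']),"hole top edge",rel(T@trace(d,px((314,203)),HZ-.009-dz)+s['position']))
E
```

```text
pin pivot edge [-3.7087  0.793 ]
ring [-0.7955  0.4783] hole wall bottom [-6.7666  0.4627] hole top edge [3.9632 0.4462]
ring [0.8119 0.4347] hole wall bottom [-5.1228  0.4205] hole top edge [5.5059 0.4031]
```

Request:
arm_command:
  series:
    - {"dp": [0.012, 0.001, 0], "angular": [0, 0, -0.004], "gripper": 5}
    - {"dp": [0.012, 0.001, 0], "angular": [0, 0, -0.004], "gripper": 5}
    - {"dp": [0.012, 0.001, 0], "angular": [0, 0, -0.004], "gripper": 5}
    - {"dp": [0.012, 0.001, 0], "angular": [0, 0, -0.004], "gripper": 5}
    - {"dp": [0.012, 0.001, 0], "angular": [0, 0, -0.004], "gripper": 5}
    - {"dp": [0, 0, 0], "angular": [0, 0, 0], "gripper": 5}
    - {"dp": [0, 0, 0], "angular": [0, 0, 0], "gripper": 5}
    - {"dp": [0, 0, 0], "angular": [0, 0, 0], "gripper": 5}

```text
clock: 12.4
position: [0.5519, -0.0045, 0.0904]
ee_rot: [0.624, -0.303, 0.639, 0.332]
contact_force: [-0.5, -1.7, 3.3]
width: 0.0113
```

```bash
python3 -c "
from kin import *
show()"
```

```text
clk 12.40 w 0.0113 yaw 2.503 pitch 0.046 roll -0.0018 pos [ 0.5519 -0.0045  0.0904] pivot [ 0.7478 -0.15    0.0647] | F bar(along,across,z) [-0.6495  1.6927  3.3402] hole4-pin along,across mm -3.2810720384985923 -0.2503768744974715 under z 0.07335209978074347
```

```bash
python3 - <<'E'
from ring import *
d=grab('wrist'); pickle.dump(d,open('w5.pkl','wb')); e=grab('side'); f=grab('scene')
a=cv2.resize(d['image'][305:357,240:320],None,fx=10,fy=10,interpolation=cv2.INTER_CUBIC)[:, :800]
def crop(g):
    c=proj(g,[.58,-.03,.07]).astype(int); print(c); x,y=c[0]-29,c[1]-12
    return cv2.resize(g['image'][y:y+28,x:x+50],None,fx=8,fy=2.8*80/28,interpolation=cv2.INTER_CUBIC)
b=np.hstack([crop(e),crop(f)]); print(a.shape,b.shape)
cv2.imwrite('pics/c6.png',cv2.resize(np.vstack([a,b]),(800,600)))
print(a.shape[0]+b.shape[0])
E
```

```text
[294 197]
[247 184]
(520, 800, 3) (224, 800, 3)
744
```

View pics/c6.png

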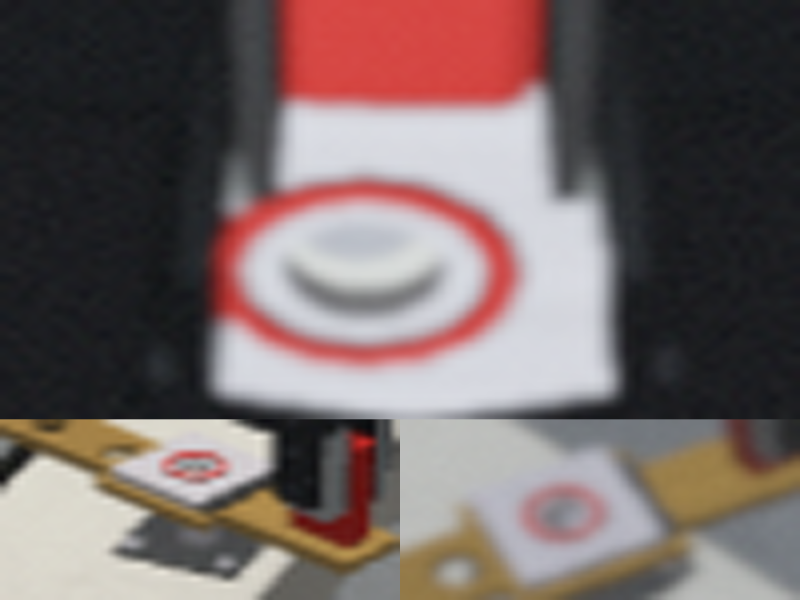

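```bash
python3 - <<'E'
from ring import *
d=pickle.load(open('w5.pkl','rb')); px=lambda p:(240+p[0]/10,305+p[1]*.124)
s,T,yaw,p,q,hole=cur(d['s']); v=np.array([np.cos(yaw),np.sin(yaw)])
def rel(w): e=w[:2]-PIN; return np.append(1e3*np.array([e@v,e@[-v[1],v[0]]]),1e3*w[2]).round(2)
print("pin pivot edge",rel(wworld(d,px((360,260)),.075)))
for zt in (.079,.082,.085): print(zt,"ring",rel(wworld(d,px((366,271)),zt)),"wall bottom",rel(wworld(d,px((365,292)),zt-.004)),"top edge",rel(wworld(d,px((365,222)),zt)), "wall top",rel(wworld(d,px((365,312)),zt)),"L",rel(wworld(d,px((284,270)),zt)),"R",rel(wworld(d,px((446,270)),zt)))
# tab offset in tool
for n,P in dict(near=(415,103)).items(): print(1e3*trace(d,px(P),HZ-.047))
E
```

```text
pin pivot edge [-4.    0.62 75.  ]
0.079 ring [-1.91  0.19 79.  ] wall bottom [-7.2   0.34 75.  ] top edge [ 2.79  0.22 79.  ] wall top [-5.95  0.27 79.  ] L [-1.87  5.09 79.  ] R [-1.8  -4.58 79.  ]
0.082 ring [ 0.48  0.13 82.  ] wall bottom [-4.77  0.28 78.  ] top edge [ 5.09  0.17 82.  ] wall top [-3.48  0.22 82.  ] L [ 0.52  4.94 82.  ] R [ 0.59 -4.55 82.  ]
0.085 ring [ 2.86  0.08 85.  ] wall bottom [-2.35  0.22 81.  ] top edge [ 7.38  0.11 85.  ] wall top [-1.02  0.16 85.  ] L [ 2.9   4.79 85.  ] R [ 2.97 -4.51 85.  ]
[-32.5     -7.5235   0.2536]
```

Request:
arm_command:
  series:
    - {"dp": [-0.01, 0, 0], "angular": [0, 0, 0.002], "gripper": 5}
    - {"dp": [0, 0.008, 0.004], "angular": [0.004, 0, 0.001], "gripper": 5}
    - {"dp": [0, 0.008, 0.003], "angular": [0.004, 0, 0], "gripper": 5}
    - {"dp": [0, 0, 0], "angular": [0, 0, 0], "gripper": 5}
    - {"dp": [0.01, 0, 0], "angular": [0, 0, -0.002], "gripper": 5}
    - {"dp": [0.01, 0, 0], "angular": [0, 0, -0.002], "gripper": 5}
    - {"dp": [0.01, 0, 0], "angular": [0, 0, -0.002], "gripper": 5}
    - {"dp": [0.01, 0, 0], "angular": [0, 0, -0.002], "gripper": 5}

```text
clock: 13.55
position: [0.5489, -0.0022, 0.0849]
ee_rot: [0.626, -0.301, 0.642, 0.325]
contact_force: [-3.4, -1.2, -0.0]
width: 0.0111
```

```bash
python3 -c "
from kin import *
show()"
```

```text
clk 13.55 w 0.0111 yaw 2.489 pitch 0.040 roll -0.0046 pos [ 0.5489 -0.0022  0.0849] pivot [ 0.7429 -0.1506  0.0606] | F bar(along,across,z) [ 2.0008  3.0239 -0.0295] hole4-pin along,across mm 0.3476377200936162 0.5111393858543444 under z 0.06813979496848317
```

Request:
arm_command:
  series:
    - {"dp": [0.012, 0, 0], "angular": [0, 0, -0.003], "gripper": 5}
    - {"dp": [0.012, 0, 0], "angular": [0, 0, -0.003], "gripper": 5}
    - {"dp": [0.012, 0, 0], "angular": [0, 0, -0.003], "gripper": 5}
    - {"dp": [0.012, 0, 0], "angular": [0, 0, -0.003], "gripper": 5}
    - {"dp": [0.012, 0, 0], "angular": [0, 0, -0.003], "gripper": 5}
    - {"dp": [0, 0, 0], "angular": [0, 0, 0], "gripper": 5}
    - {"dp": [0, 0, 0], "angular": [0, 0, 0], "gripper": 5}
    - {"dp": [0, 0, 0], "angular": [0, 0, 0], "gripper": 5}

```text
clock: 14.55
position: [0.5493, -0.0019, 0.0779]
ee_rot: [0.631, -0.31, 0.637, 0.317]
contact_force: [-3.5, -1.4, 1.9]
width: 0.0108
```

```bash
python3 -c "
from kin import *
show()"
```

```text
clk 14.55 w 0.0108 yaw 2.489 pitch 0.013 roll -0.0035 pos [ 0.5493 -0.0019  0.0779] pivot [ 0.7438 -0.1505  0.0601] | F bar(along,across,z) [1.9011 3.2127 1.8585] hole4-pin along,across mm -0.16109248215851468 -0.056819732139413465 under z 0.06264838375495778
```

Request:
arm_command:
  series:
    - {"dp": [0.01, 0, 0], "angular": [0, 0, -0.002], "gripper": 5}
    - {"dp": [0.01, 0, 0], "angular": [0, 0, -0.002], "gripper": 5}
    - {"dp": [0.01, 0, 0], "angular": [0, 0, -0.002], "gripper": 5}
    - {"dp": [0.01, 0, 0], "angular": [0, 0, -0.002], "gripper": 5}
    - {"dp": [0.01, 0, 0], "angular": [0, 0, 0], "gripper": 5}
    - {"dp": [0.01, 0, 0], "angular": [0, 0, 0], "gripper": 5}
    - {"dp": [0, 0, 0], "angular": [0, 0, 0], "gripper": 5}
    - {"dp": [0, 0, 0], "angular": [0, 0, 0], "gripper": 5}

```text
clock: 15.55
position: [0.5499, -0.0016, 0.0716]
ee_rot: [0.633, -0.315, 0.634, 0.313]
contact_force: [-3.5, -0.5, 3.4]
width: 0.0108
```

```bash
python3 - <<'E'
from ring import *
show()
d=grab('wrist'); pickle.dump(d,open('w6.pkl','wb')); e=grab('side'); f=grab('scene')
a=cv2.resize(d['image'][305:357,240:320],None,fx=10,fy=7,interpolation=cv2.INTER_CUBIC)
def crop(g):
    c=proj(g,[.58,-.03,.07]).astype(int); x,y=c[0]-25,c[1]-12
    return cv2.resize(g['image'][y:y+28,x:x+50],None,fx=8,fy=8,interpolation=cv2.INTER_CUBIC)
cv2.imwrite('pics/c7.png',np.vstack([a,np.hstack([crop(e),crop(f)])]))
E
```

```text
clk 15.55 w 0.0108 yaw 2.491 pitch -0.002 roll -0.0023 pos [ 0.5499 -0.0016  0.0716] pivot [ 0.7448 -0.1501  0.0575] | F bar(along,across,z) [2.4805 2.4757 3.4198] hole4-pin along,across mm -0.7135208774836471 -0.6941237643179814 under z 0.057216284635295246
```

View pics/c7.png

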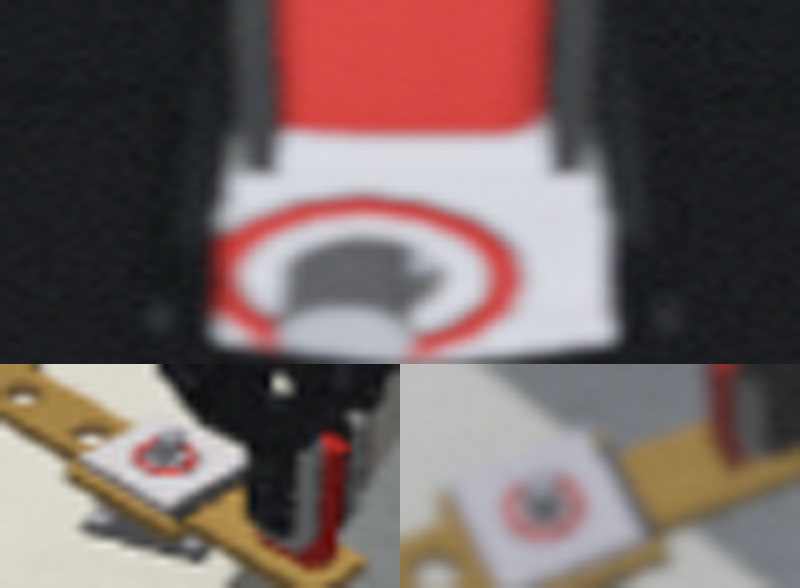

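Request:
arm_command:
  series:
    - {"dp": [0.015, 0, 0], "angular": [0, 0, 0], "gripper": 5}
    - {"dp": [0.015, 0, 0], "angular": [0, 0, 0], "gripper": 5}
    - {"dp": [0.015, 0, 0], "angular": [0, 0, 0], "gripper": 5}
    - {"dp": [0, 0, 0], "angular": [0, 0, 0], "gripper": 5}
    - {"dp": [0, 0, 0], "angular": [0, 0, 0], "gripper": 5}
    - {"dp": [0, 0, 0], "angular": [0, 0, 0], "gripper": 5}
    - {"dp": [0, 0, 0], "angular": [0, 0, 0], "gripper": 5}
    - {"dp": [0, 0, 0], "angular": [0, 0, 0], "gripper": 5}

```text
clock: 16.7
position: [0.5496, -0.0014, 0.0675]
ee_rot: [0.633, -0.315, 0.634, 0.313]
contact_force: [-4.0, -0.3, 5.6]
width: 0.011
```

```bash
python3 -c "
from kin import *
show()"
```

```text
clk 16.70 w 0.0110 yaw 2.491 pitch -0.001 roll -0.0020 pos [ 0.5496 -0.0014  0.0675] pivot [ 0.7445 -0.1498  0.0533] | F bar(along,across,z) [3.0178 2.6282 5.5944] hole4-pin along,across mm -0.284949394424094 -0.7112043978107591 under z 0.05308067522620452
```

Request:
arm_command:
  series:
    - {"dp": [0, 0, 0], "angular": [0, 0, 0], "gripper": 14}
    - {"dp": [0, 0, 0], "angular": [0, 0, 0], "gripper": 20}
    - {"dp": [0, 0, 0], "angular": [0, 0, 0], "gripper": 40}
    - {"dp": [0, 0, 0], "angular": [0, 0, 0], "gripper": 40}
    - {"dp": [-0.05, 0, 0], "angular": [0, 0, 0], "gripper": 40}
    - {"dp": [-0.15, 0, 0], "angular": [0, 0, 0], "gripper": 40}
    - {"dp": [-0.2, 0, 0], "angular": [0, 0, 0], "gripper": 40}
    - {"dp": [-0.2, 0, 0], "angular": [0, 0, 0], "gripper": 40}

```text
clock: 17.7
position: [0.5505, -0.0007, 0.1394]
ee_rot: [0.633, -0.315, 0.634, 0.315]
contact_force: [0.5, -0.3, -0.5]
width: 0.0401
```

Request:
arm_command:
  series:
    - {"dp": [-0.2, 0, 0], "angular": [0, 0, 0], "gripper": 40}
    - {"dp": [-0.1, 0.1, 0], "angular": [0, 0, 0], "gripper": 40}
    - {"dp": [0, 0.2, 0], "angular": [0, 0, 0], "gripper": 40}
    - {"dp": [0, 0.2, 0], "angular": [0, 0, 0], "gripper": 40}
    - {"dp": [0, 0, 0], "angular": [0, 0, 0], "gripper": 40}
    - {"dp": [0, 0, 0], "angular": [0, 0, 0], "gripper": 40}
    - {"dp": [0, 0, 0], "angular": [0, 0, 0], "gripper": 40}
    - {"dp": [0, 0, 0], "angular": [0, 0, 0], "gripper": 40}

```text
clock: 18.7
position: [0.4974, 0.0388, 0.1762]
ee_rot: [0.632, -0.316, 0.634, 0.315]
contact_force: [-0.3, 0.5, 0.1]
width: 0.0403
```

```bash
python3 - <<'E'
from ring import *
show()
e=grab('side'); f=grab('scene'); pickle.dump((e,f),open('fin.pkl','wb'))
def crop(g,dx,dy,k):
    c=proj(g,[.60,-.06,.07]).astype(int); x,y=c[0]-dx//2,c[1]-dy//2; print(x,y)
    return cv2.resize(g['image'][y:y+dy,x:x+dx],(400,600),interpolation=cv2.INTER_CUBIC)
cv2.imwrite('pics/c8.png',np.hstack([crop(e,80,120,5),crop(f,120,180,4)]))
E
```

```text
clk 18.70 w 0.0403 yaw 2.496 pitch 0.000 roll -0.0021 pos [0.4974 0.0388 0.1762] pivot [ 0.6931 -0.1087  0.1616] | F bar(along,across,z) [ 0.5375 -0.2349  0.0904] hole4-pin along,across mm 65.54890607077554 -1.6817057875669315 under z 0.16168527632646057
247 130
168 96
```

View pics/c8.png

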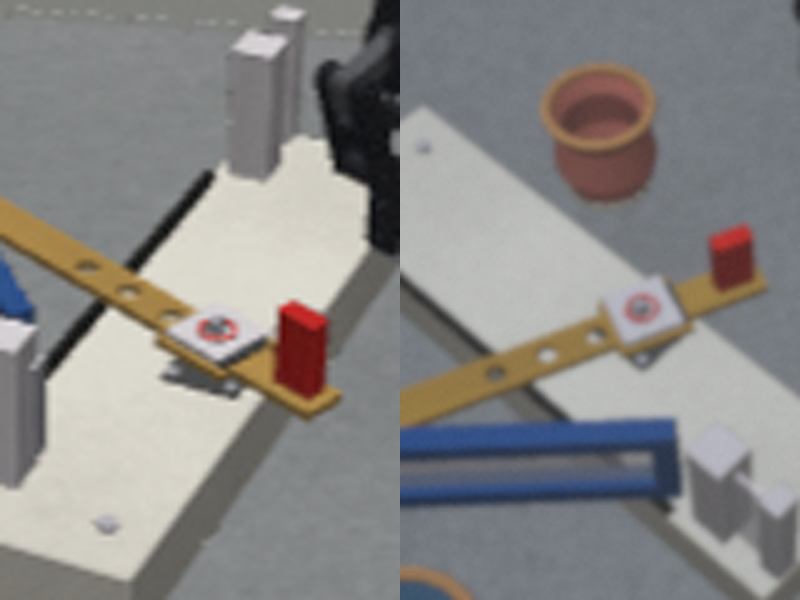

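```bash
python3 - <<'E'
from ring import *
e,f=pickle.load(open('fin.pkl','rb'))
def tri(ps,pf):
    P=[g['mtx']@np.diag([1,-1,-1])@g['view'][:3] for g in (e,f)]
    X=cv2.triangulatePoints(P[0],P[1],np.array(ps,float).reshape(2,1),np.array(pf,float).reshape(2,1)).ravel(); X=X[:3]/X[3]; return X,proj(e,X)-ps,proj(f,X)-pf
ps=lambda p:(247+p[0]/5,130+p[1]/5); pf=lambda p:(168+(p[0]-400)/3.333,96+p[1]/3.333)
for n,a,b in (("tab top",(303,318),(732,239)),("ring",(217,327),(643,309)),("hole3",(172,316),(597,336)),("hole1",(88,265),(496,373)),("hingepost top ref .122",(8,338),(720,450))): print(n,tri(ps(a),pf(b)))
for n,g,p in (("e tab",e,ps((300,312))),("f tab",f,pf((732,238))),("e plate",e,ps((240,335))),("f plate",f,pf((665,300))),("e bar",e,ps((140,296))),("f bar",f,pf((550,355)))): print(n,world(g,p))
E
```

```text
tab top (array([ 0.5479, -0.0016,  0.1027]), array([-0.2073,  0.198 ]), array([-0.0628, -0.6092]))
ring (array([ 0.5908, -0.0378,  0.0693]), array([-0.3625,  0.3211]), array([-0.1051, -1.053 ]))
hole3 (array([ 0.6144, -0.0553,  0.062 ]), array([-0.3333,  0.2876]), array([-0.097 , -0.9747]))
hole1 (array([ 0.6611, -0.093 ,  0.0636]), array([-0.3036,  0.2537]), array([-0.0909, -0.9175]))
hingepost top ref .122 (array([0.6762, 0.056 , 0.1171]), array([-0.4066,  0.3007]), array([-0.112 , -1.1754]))
e tab [ 0.5491 -0.0023  0.106 ]
f tab [ 0.5506 -0.0001  0.1056]
e plate [ 0.5786 -0.0362  0.0679]
f plate [ 0.5818 -0.0282  0.0691]
e bar [ 0.6306 -0.0647  0.067 ]
f bar [ 0.6294 -0.0802  0.0431]
```

```bash
python3 -c "
from rig import *
print(sign_off(), get_state()['clock'])"
```

```text
the job is handed in; nothing more can be done
the job is handed in; nothing more can be done
```

The vent pane is open wider. The stay's red-ringed last hole is over the pin, the bar is down, and it stayed in place after I let go. I handed the job in at about 19 s of the 72 s.

**What I did:** I gripped the red handle, lifted the bar off the pin and swung the pane wider without letting go. I lined up the last hole with the wrist camera and lowered the bar gently. The first try landed on the pin's top, with only about 3 N of wrist force. I raised it slightly, moved it a few millimetres and it dropped over the pin. I pressed it down lightly (about 6 N), released it and backed away.

**Last checks:**
- **Seating:** after release, the pictures from the fixed cameras show the pin through the ringed hole. The plate's top is at about 68–69 mm (69 when seated).
- **Handle height:** the handle top is at about 106 mm by depth readings. Triangulation gave 103 mm, but the same method put a 122 mm post at 117 mm, so I trust the depth readings more. Seated, it should be 105–107 mm allowing for sag.
- **Pane:** it is held open at roughly 0.79 rad, worked out from the grip position before I let go.
- **Pots:** the arm kept well clear of all three. The pink pot was upright where it started; I did not look at the yellow and blue ones again.
- **Disagreements:** one bar depth reading was 43 mm, which I took as having hit the sill instead. The handle also slid a few millimetres in the fingers, so I relied on the camera and feel for the final alignment.

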